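Level the filter-drying shelf with a spirit level

ROBOT

A 7-joint arm with a two-finger parallel gripper is mounted at the origin on the work surface. World frame = base frame: x ahead of the robot, y to its left, z up, the work surface at z = 0. Lengths are in mm, angles in degrees, forces in N, time in s.
With the tool pointing down it reaches from about 425 to 800 mm from the base axis. Payload 8.3 kg.
Tool frame: the origin (TCP) lies at the very end of the fingers, on their centre line; the grasp point (between the pads) lies 19 mm behind it; z points along the fingers, y is the line along which they close (so a half turn about z gives the same grasp; the last joint's range is limited). The gripper opens to 85 mm and grips with 20 to 120 N. Pads are 22 mm wide; open, the fingers measure 114 mm over their backs; the gripper's body (76 mm by 85 mm) begins 54 mm behind the grasp point. The pads swing forward as they close: fully open they stand 13 mm farther back than shut.
Start: joints at [68.531, 21.967, 0.94, 78.501, -0.361, 79.538, -2.664], TCP at [191.77, -594.834, 231.279] pointing down, gripper open.
Joint ranges: [-169.22, 169.22], [-14.56, 117.87], [-87.37, 89.26], [10.42, 133.3], [-82.24, 262.24], [0.94, 117.77], [-172.7, 172.7]. Speed limits (degrees/s): [136.94, 136.94, 172.46, 172.46, 180, 180, 180].

INTERFACE

Orientations are given as a 3x3 rotation matrix whose columns are the frame's x, y, z axes.
In Python, from rig import read_state, capture, calibration, sign_off gives the robot as it stands.
- The arm moves only by the tool play_rows, never from a script. Its argument "commands" is a list of rows, each an object of numbers: "ax", "ay", "az": the turn, a rotation vector about the world's x, y, z in rad; "dx", "dy", "dz": the shift along the world's x, y, z in mm; "gripper": the closure in counts, from 0 (fully open) to 255 (shut). In form: [{"ax": .., "ay": .., "az": .., "dx": .., "dy": .., "dz": .., "gripper": ..}, ...]. A call has exactly 8 rows; each row shifts and turns the commanded pose from where the row before left it; what a row does not reach is not made up. A row lasts 1/10 s, in which the tool goes at most 50 mm and 8.59 degrees, less where a joint would pass 70% of its speed; a pose out of reach is approached as far as the arm can. A call is refused whole if a number of a shift passes 50 or a number of a turn 0.15, either way. A call with a gripper value outside its range is refused whole. The fingers move at their own pace and stop on an object; the grip force is fixed at half the most. Time passes only in rows, so rows that do not move let the fingers close, or fill a call up. It gives the time, the measured TCP pose, the force, the opening and the grip force at its end, in the units of the state.
- read_state(): the state, without advancing time (a new reading comes with each control period).
- capture(name): name is "scene" or "side" or "wrist"; returns the picture (420x560x3 uint8, red, green, blue); there is no depth.
- calibration(name): a dict with "fovy" (degrees; the focal length in pixels is half the picture's height over the tangent of half this angle, whatever the lens; pixels are square), "cx", "cy" (the principal point, pixels), "camera_from_world" (4x4, takes a point from world to camera coordinates); the wrist camera has in their place "hand_eye" (4x4, takes a point from camera to tool coordinates, whose origin is the TCP and whose axes are the flange's). Camera axes: x right, y up, looking along -z (the intrinsics and any distortion apply to the point x, -y, -z); pixel columns grow to the right and rows downward; lengths in mm; the calibration is good to about 2 mm. The wrist camera is an equidistant fisheye: a pixel r from the principal point sees the ray r / f radians off the axis. A picture is of the moment at which its call begins: read the wrist's pose just before it. calibration takes no time and is no camera call.
- sign_off(): hands the job in; it is judged then, once.
The state is a dict: "time_s": time; "joint_positions": joint angles; "qd": joint speeds; "effort": joint torques, N m; "position": TCP position; "tcp_rot": TCP orientation; "force": force on the tool from outside, world axes, zero at the start; "ft_torque": the same for the moment, N m; "grip_width": opening from 0.0 (shut) to 1.0 (fully open); "finger_force": force on a finger pad.
Only numpy, scipy, OpenCV 4.12 (cv2) and the standard library are available. Lean on these libraries where they do the work, as an engineer would, in place of code of your own. Each camera call takes 0.05 s, during which the arm holds its last target. There are 200 camera calls.

TASK

Lay the spirit level lengthwise in the middle of the small wooden shelf and press it down so that the springy shelf sits firmly on its levelling foot, to see how far the bubble is out. Then turn the black foot knob until, with the level pressed down again, the bubble rests between its two lines, and finish like that: still pressing the level down on the shelf, not letting go. Leave the other things on the counter where they are.

Things in the scene. Friction and masses are not known exactly. Their poses are not given: they have to be found in the camera images.
- level: Spirit level: aluminium bar 180 long, 24 wide, 40 high, 0.30 kg, lying at the left. Origin: centre of its underside; x along its length. Behind a clear 64 mm window in the middle of its flat top (z = 40) is a lime vial with white bubble and two black rings; the solid ends (x = +-32 to +-90) can be pressed without hiding the bubble. Grip it across the 24 mm at the middle.
- bubble (a joint): Bubble in the vial (m along the level's x, 0 = centred, stops at +-0.016). It goes to the higher end, 0.4 mm per mrad of tilt, and settles in about 1 s. Bubble 14 long, rings at +-9.5 mm: it is between the lines within +-2.5 mm.
- deck_mid (a point): Centre of the top face of the wooden shelf board (110 wide along its x, 220 long along its y, 12 thick), about 100 above the counter; z is its normal. The board pivots about a pin along x near its +y end (105 from here, 12 lower); the foot knob's axis is 190 from here along -y.
- deck (a joint): How far springs lift the board off its foot (rad): 0 = pressed home, 0.02 = lifted, as it stands when nobody presses, even with the level on it. About 5 N on the foot end of the level, or 7 N on its middle, brings it home; only then does the bubble show the foot setting.
- foot (a joint): Turn of the foot knob (rad, 0 to 3), growing clockwise seen from above. Clockwise raises the foot end: each rad tilts the shelf by 0.020 rad. It stays where left (friction 0.25 Nm). At the start, with the shelf pressed home, the foot end is always too low, by 0.012 to 0.034 rad, varying (the stand leans): 0.6 to 1.7 rad clockwise are needed.
- foot_grip (a point): On the knob's axis, 9 below the top of its grip bar, turning with it. The bar is 50 long along this point's x, 14 thick along its y, 32 tall (top 146, foot 114 above the counter), on a disc 52 wide over a grey housing 56 square. Pinch it from above across the 14 mm.
- stand: Fixed stand of shelf and foot: dark steel base plate 130 x 380 x 12, origin under its centre, y along its length from foot (-y) to pivot (+y). Pivot cheeks beside the board at y = 130 to 170 reach 97 high; the foot's axis is at y = -150. Its place and angle vary.
- canister: Bystander: purple dust canister, round, 110 wide and 160 tall; origin under its centre. Leave alone.
- filter: Bystander: square pleated filter lying flat, 130 x 130 x 26; origin under its centre. Leave alone.
- brush: Bystander: detail brush with a bamboo handle, lying, 200 long; origin under the point where handle meets head. Leave alone.
- crevice: Bystander: black crevice nozzle, lying, 175 long, 32 high; origin under its centre. Leave alone.
- bottle: Bystander: white-capped bottle, 66 wide, 190 tall; origin under its centre. Leave alone.
- cup: Bystander: white mug, 76 wide, 90 tall; origin under its centre. Leave alone.
Mind the look-alikes: they are no part of the job. There is more than one size of the level; the one meant has the size given above.

How it is judged:
By the outcome, as a careful person would: the job done as asked, in the order asked, and still so for the second after the job is handed in, while the arm keeps its last pose, push and grip.
It also fails if it takes over 72 s, if anything falls off the work surface, if the arm or the gripper's body presses on something with over 40 N, if the wrist force passes 120 N, or if a joint passes its speed limit or range.

## Working session

There is one attempt and no reset: what is moved stays moved. The work goes in short steps, Python scripts to look and compute and a tool call to move; the robot and the scene stay as the last step left them, time stands still between calls to the robot, and variables do not carry over. Pictures are saved under pics/ and viewed, at most 10 in all, crops included, and the job is handed in when it is done.

Besides the shell and the picture viewer there is one more tool, called as a command line: name --argument value ..., lists and objects as JSON in quotes. play_rows: Moves the arm, as the interface text tells. Its arguments: {"type":"object","properties":{"commands":{"type":"array","items":{"type":"object","properties":{"ax":{"type":"number"},"ay":{"type":"number"},"az":{"type":"number"},"dx":{"type":"number"},"dy":{"type":"number"},"dz":{"type":"number"},"gripper":{"type":"number"}}}}},"required":["commands"]}

```bash
mkdir -p pics
cat > h.py <<'E'
import numpy as np, cv2
from rig import read_state, capture, calibration, sign_off
def save(n,f):
    im=capture(n); cv2.imwrite('pics/'+f,im[:,:,::-1]); return im
def proj(n,P):
    c=calibration(n); P=np.atleast_2d(P).astype(float); T=np.array(c['camera_from_world'])
    q=P@T[:3,:3].T+T[:3,3]; f=210/np.tan(np.radians(c['fovy'])/2)
    return np.c_[c['cx']+f*q[:,0]/-q[:,2], c['cy']-f*q[:,1]/-q[:,2]]
def back(n,px,z):
    c=calibration(n); T=np.array(c['camera_from_world']); R=T[:3,:3]; o=-R.T@T[:3,3]
    f=210/np.tan(np.radians(c['fovy'])/2); px=np.atleast_2d(px).astype(float)
    d=np.c_[(px[:,0]-c['cx'])/f,-(px[:,1]-c['cy'])/f,-np.ones(len(px))]@R
    return o+d*((z-o[2])/d[:,2])[:,None]
def wback(px,z,st):
    c=calibration('wrist'); H=np.array(c['hand_eye']); R=np.array(st['tcp_rot'])
    f=210/np.tan(np.radians(c['fovy'])/2); px=np.atleast_2d(px).astype(float)
    u=px[:,0]-c['cx'];v=px[:,1]-c['cy'];r=np.hypot(u,v)+1e-9;t=r/f
    d=np.c_[np.sin(t)*u/r,-np.sin(t)*v/r,-np.cos(t)]@H[:3,:3].T@R.T
    o=R@H[:3,3]+np.array(st['position'])
    return o+d*((z-o[2])/d[:,2])[:,None]
E
python3 - <<'E'
from h import *
a=save('scene','a.png');b=save('side','b.png')
for n in('scene','side','wrist'):
    c=calibration(n);print(n,{k:(np.round(v,3).tolist()) for k,v in c.items() if not isinstance(v,str)})
s=read_state();print(s['position'],s['tcp_rot'],s['force'])
E
```

```text
scene {'fovy': 45.253, 'cx': 277.223, 'cy': 212.151, 'camera_from_world': [[0.836, 0.548, 0.023, -472.239], [-0.382, 0.553, 0.741, 74.13], [0.394, -0.628, 0.672, -1622.976], [0.0, 0.0, 0.0, 1.0]]}
side {'fovy': 54.798, 'cx': 278.441, 'cy': 215.255, 'camera_from_world': [[0.988, -0.157, -0.009, -520.124], [0.102, 0.595, 0.797, -197.92], [-0.119, -0.788, 0.604, -999.545], [0.0, 0.0, 0.0, 1.0]]}
wrist {'fovy': 65.706, 'cx': 282.492, 'cy': 210.684, 'hand_eye': [[-0.001, 0.965, 0.261, 65.509], [1.0, 0.001, 0.001, -0.168], [0.0, 0.261, -0.965, -142.442], [0.0, 0.0, 0.0, 1.0]]}
[ 191.62431482 -594.44723146  230.38397927] [[ 9.51760240e-01  3.06842180e-01 -5.67945091e-04]
 [ 3.06842702e-01 -9.51758869e-01  1.61618824e-03]
 [-4.46320548e-05 -1.71249351e-03 -9.99998533e-01]] [0.02823805 0.14826867 0.42748051]
```

View pics/a.png

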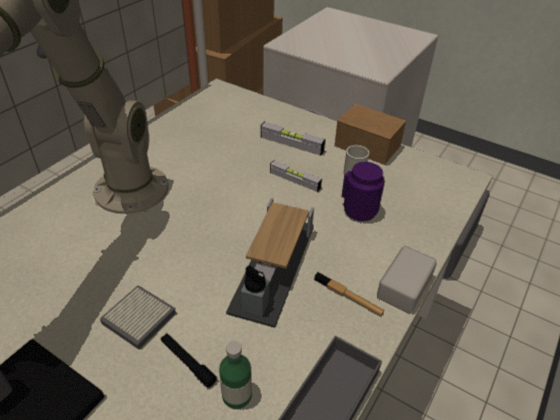

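View pics/b.png

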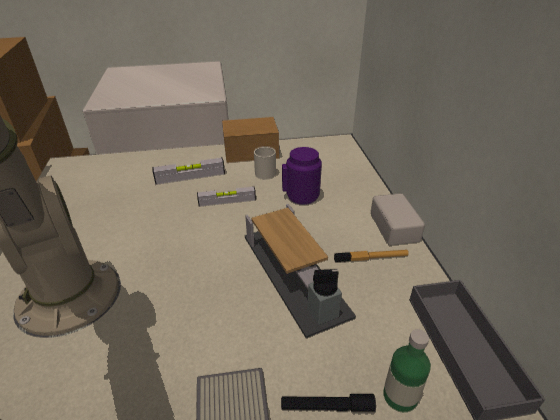

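Candidates for the level: the far bar (scene 292,137) and the near bar (scene 296,175). I'll tell them apart by measured length, using one close crop.

Run:
```python
from h import *
a=cv2.imread('pics/a.png');b=cv2.imread('pics/b.png')
A=cv2.resize(a[115:195,250:340],None,fx=4,fy=4,interpolation=2);A2=cv2.resize(a[195:330,220:325],None,fx=3.5,fy=3.5,interpolation=2)
o=np.zeros((600,800,3),np.uint8)
o[:320,:360]=A; o[:472,370:370+A2.shape[1]]=A2[:472]
o[330:330+240,0:360]=cv2.resize(b[150:210,145:235],None,fx=4,fy=4,interpolation=2)
cv2.imwrite('pics/c.png',o)
for n,l in(('scene',[(261,125),(325,144),(271,164),(321,182)]),('side',[(154,168),(224,160),(198,192),(255,188)])):
    P=back(n,l,40);print(np.round(P,0).tolist(),np.linalg.norm(P[0]-P[1]),np.linalg.norm(P[2]-P[3]))
```

```text
[[163.0, 503.0, 40.0], [415.0, 532.0, 40.0], [325.0, 326.0, 40.0], [509.0, 339.0, 40.0]] 254.3200454459702 184.3492975617304
[[172.0, 526.0, 40.0], [415.0, 540.0, 40.0], [323.0, 348.0, 40.0], [505.0, 340.0, 40.0]] 243.89124354172404 181.49021306268335
```

View pics/c.png

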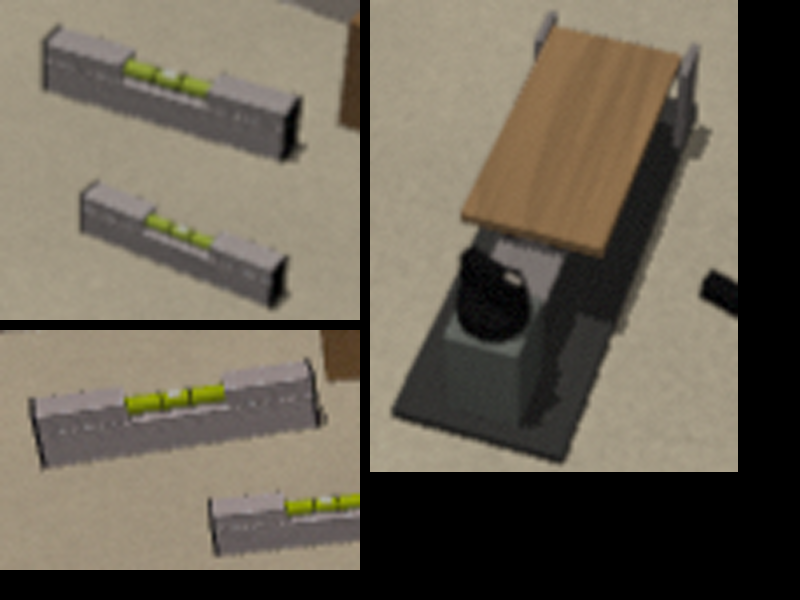

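The near bar (scene 296,175) is ~182 mm long and is the one meant; the far one is ~250 mm. The shelf corners in the scene view are at about (273,203), (308,211), (286,266) and (247,257).

Run:
```python
from h import *
L=back('scene',[(273.75,160.5),(270.5,166.25),(321.75,179.25),(317,184.5)],40)
print('level',L.round(0).tolist(),L.mean(0).round(1)); 
d=L[2:].mean(0)-L[:2].mean(0);print(np.linalg.norm(d),np.degrees(np.arctan2(d[1],d[0])))
D=back('scene',[(272.9,203),(308,211.3),(286.3,266.4),(246.6,256.7)],100)
print('deck',D.round(0).tolist(),D.mean(0).round(1));e=D[:2].mean(0)-D[2:].mean(0);print(np.linalg.norm(e),np.degrees(np.arctan2(e[1],e[0])))
u=e/np.linalg.norm(e);print('foot',D.mean(0)-190*u)
s=read_state();R=np.array(s['tcp_rot']);print('tool y ang',np.degrees(np.arctan2(R[1,1],R[0,1])),s['joint_positions'])
```

```text
level [[322.0, 348.0, 40.0], [331.0, 315.0, 40.0], [504.0, 352.0, 40.0], [505.0, 320.0, 40.0]] [415.2 333.9  40. ]
178.3101072279452 1.4821892389852047
deck [[476.0, 109.0, 100.0], [577.0, 135.0, 100.0], [637.0, -73.0, 100.0], [536.0, -102.0, 100.0]] [556.5  17.2 100. ]
217.82986186667063 105.9985989846206
foot [ 608.90675291 -165.48619214  100.        ]
tool y ang -72.13094468364558 [68.53114465 22.01108999  0.93922062 78.55375357 -0.36009867 79.53616442
 -2.66302004]
```

play_rows --commands '[{"dx":31,"dy":34,"dz":9,"az":0.12,"gripper":0},{"dx":31,"dy":34,"dz":9,"az":0.12,"gripper":0},{"dx":31,"dy":34,"dz":9,"az":0.12,"gripper":0},{"dx":31,"dy":34,"dz":9,"az":0.12,"gripper":0},{"dx":31,"dy":34,"dz":9,"az":0.12,"gripper":0},{"dx":31,"dy":34,"dz":9,"az":0.12,"gripper":0},{"dx":31,"dy":34,"dz":9,"az":0.12,"gripper":0},{"dx":31,"dy":34,"dz":9,"az":0.12,"gripper":0}]'

```text
$.commands[0]: bad value
```

play_rows --commands '[{"dx":14,"dy":40,"dz":0,"az":0.12,"gripper":0},{"dx":14,"dy":40,"dz":0,"az":0.12,"gripper":0},{"dx":14,"dy":40,"dz":0,"az":0.12,"gripper":0},{"dx":14,"dy":40,"dz":0,"az":0.12,"gripper":0},{"dx":14,"dy":40,"dz":0,"az":0.12,"gripper":0},{"dx":14,"dy":40,"dz":0,"az":0.12,"gripper":0},{"dx":14,"dy":40,"dz":0,"az":0.12,"gripper":0},{"dx":14,"dy":40,"dz":0,"az":0.12,"gripper":0}]'

```text
$.commands[0]: bad value
```

Run:
```python
from h import *
s=read_state();np.set_printoptions(suppress=True,precision=3);print(s['time_s'],s['position'],np.array(s['tcp_rot']),s['joint_positions'])
save('wrist','w1.png')
```

```text
0.1 [ 191.624 -594.447  230.384] [[ 0.952  0.307 -0.001]
 [ 0.307 -0.952  0.002]
 [-0.    -0.002 -1.   ]] [68.531 22.011  0.939 78.554 -0.36  79.536 -2.663]
```

View pics/w1.png

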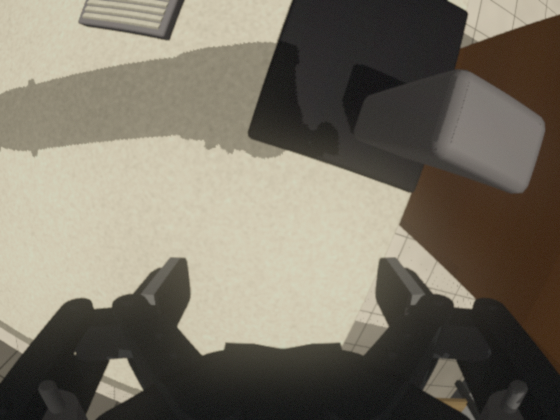

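Refused, probably because every key is needed. The wrist view shows the fingertips at the bottom (185,265) and (382,265), with tool +x pointing up in the image.

play_rows --commands '[{"ax":0,"ay":0,"az":0.12,"dx":31,"dy":34,"dz":9,"gripper":0},{"ax":0,"ay":0,"az":0.12,"dx":31,"dy":34,"dz":9,"gripper":0},{"ax":0,"ay":0,"az":0.12,"dx":31,"dy":34,"dz":9,"gripper":0},{"ax":0,"ay":0,"az":0.12,"dx":31,"dy":34,"dz":9,"gripper":0},{"ax":0,"ay":0,"az":0.12,"dx":31,"dy":34,"dz":9,"gripper":0},{"ax":0,"ay":0,"az":0.12,"dx":31,"dy":34,"dz":9,"gripper":0},{"ax":0,"ay":0,"az":0.12,"dx":31,"dy":34,"dz":9,"gripper":0},{"ax":0,"ay":0,"az":0.12,"dx":31,"dy":34,"dz":9,"gripper":0}]'

```text
time_s: 0.95
position: [440.6, -321.2, 303.6]
tcp_rot: [[0.29, 0.957, -0.0], [0.957, -0.29, -0.0], [-0.0, -0.0, -1.0]]
force: [-0.2, -1.2, -0.3]
grip_width: 0.998
finger_force: 0.0
```

play_rows --commands '[{"ax":0,"ay":0,"az":0.12,"dx":14,"dy":40,"dz":0,"gripper":0},{"ax":0,"ay":0,"az":0.12,"dx":14,"dy":40,"dz":0,"gripper":0},{"ax":0,"ay":0,"az":0.12,"dx":14,"dy":40,"dz":0,"gripper":0},{"ax":0,"ay":0,"az":0.12,"dx":14,"dy":40,"dz":0,"gripper":0},{"ax":0,"ay":0,"az":0.12,"dx":14,"dy":40,"dz":0,"gripper":0},{"ax":0,"ay":0,"az":0.12,"dx":14,"dy":40,"dz":0,"gripper":0},{"ax":0,"ay":0,"az":0.12,"dx":14,"dy":40,"dz":0,"gripper":0},{"ax":0,"ay":0,"az":0.12,"dx":14,"dy":40,"dz":0,"gripper":0}]'

```text
time_s: 1.75
position: [551.9, -1.3, 303.2]
tcp_rot: [[-0.617, 0.787, -0.0], [0.787, 0.617, -0.0], [-0.0, -0.0, -1.0]]
force: [0.5, -0.9, -0.6]
grip_width: 1.001
finger_force: 0.0
```

play_rows --commands '[{"ax":0,"ay":0,"az":0.12,"dx":-17,"dy":42,"dz":0,"gripper":0},{"ax":0,"ay":0,"az":0.12,"dx":-17,"dy":42,"dz":0,"gripper":0},{"ax":0,"ay":0,"az":0.12,"dx":-17,"dy":42,"dz":0,"gripper":0},{"ax":0,"ay":0,"az":0.12,"dx":-17,"dy":42,"dz":-10,"gripper":0},{"ax":0,"ay":0,"az":0.12,"dx":-17,"dy":42,"dz":-20,"gripper":0},{"ax":0,"ay":0,"az":0.12,"dx":-17,"dy":42,"dz":-30,"gripper":0},{"ax":0,"ay":0,"az":0.12,"dx":-17,"dy":42,"dz":-30,"gripper":0},{"ax":0,"ay":0,"az":0.12,"dx":-17,"dy":42,"dz":-30,"gripper":0}]'

```text
time_s: 2.55
position: [419.1, 324.2, 189.6]
tcp_rot: [[-0.999, -0.055, 0.001], [-0.055, 0.999, -0.0], [-0.001, -0.0, -1.0]]
force: [1.5, -0.2, -0.1]
grip_width: 1.001
finger_force: 0.0
```

Run:
```python
from h import *
s=read_state();np.set_printoptions(suppress=True,precision=3);print(s['time_s'],s['position'],np.array(s['tcp_rot']),s['joint_positions'])
save('wrist','w2.png')
```

```text
2.55 [419.09  324.19  189.553] [[-0.999 -0.055  0.001]
 [-0.055  0.999 -0.   ]
 [-0.001 -0.    -1.   ]] [  3.067  19.298 -54.159  95.327  16.251  73.708  38.949]
```

View pics/w2.png

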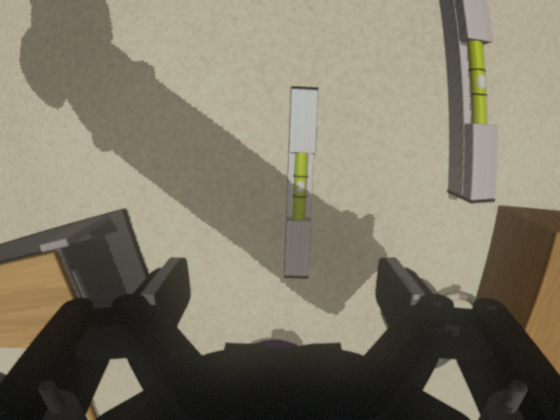

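The level's top face runs from (305,88) to (297,276). The purple canister peeks in at (275,343).

Run:
```python
from h import *
np.set_printoptions(suppress=True,precision=1)
s=read_state()
P=wback([(292,88),(318,90),(309,276),(285,276),(300,186)],40,s);print(P)
d=P[:2].mean(0)-P[2:4].mean(0);print(P[:4].mean(0),np.linalg.norm(d),np.degrees(np.arctan2(d[1],d[0])))
print(back('scene',[(363,178),(344,178),(382,178)],145),back('side',[(303,160)],160))
print('cup',back('scene',[(357,153)],90))
```

```text
[[312.3 331.1  40. ]
 [312.1 354.   40. ]
 [487.5 361.1  40. ]
 [489.  337.6  40. ]
 [399.1 344.7  40. ]]
[400.2 346.   40. ] 176.1998714342189 -177.78813008539217
[[657.7 305.4 145. ]
 [612.3 273.8 145. ]
 [703.2 337.1 145. ]] [[646.9 283.2 160. ]]
cup [[558.5 481.1  90. ]]
```

play_rows --commands '[{"ax":0,"ay":0,"az":-0.01,"dx":0,"dy":5,"dz":-20,"gripper":0},{"ax":0,"ay":0,"az":0,"dx":-4,"dy":5,"dz":-20,"gripper":0},{"ax":0,"ay":0,"az":0,"dx":-4,"dy":0,"dz":-20,"gripper":0},{"ax":0,"ay":0,"az":0,"dx":0,"dy":0,"dz":0,"gripper":0},{"ax":0,"ay":0,"az":0,"dx":0,"dy":0,"dz":0,"gripper":0},{"ax":0,"ay":0,"az":0,"dx":0,"dy":0,"dz":0,"gripper":0},{"ax":0,"ay":0,"az":0,"dx":0,"dy":0,"dz":0,"gripper":0},{"ax":0,"ay":0,"az":0,"dx":0,"dy":0,"dz":0,"gripper":0}]'

```text
time_s: 3.4
position: [412.4, 333.2, 131.3]
tcp_rot: [[-0.999, -0.04, 0.001], [-0.04, 0.999, 0.001], [-0.001, 0.001, -1.0]]
force: [-1.0, 0.5, -0.6]
grip_width: 1.005
finger_force: 0.0
```

Run:
```python
from h import *
np.set_printoptions(suppress=True,precision=3)
s=read_state();print(s['position'],s['tcp_rot'],s['joint_positions'])
im=save('wrist','w3.png')
c=im.astype(int);m=((c[:,:,1]-c[:,:,2]>60)&(c[:,:,1]>100)).astype(np.uint8)
n,l,st,ce=cv2.connectedComponentsWithStats(m);print([(st[i].tolist(),ce[i].round(1).tolist(),wback(ce[i],35,s).round(1).tolist()) for i in range(1,n) if st[i][4]>60])
```

```text
[412.419 333.238 131.276] [[-0.999 -0.04   0.001]
 [-0.04   0.999  0.001]
 [-0.001  0.001 -1.   ]] [  0.302  22.629 -52.671  99.666  19.403  67.294  34.419]
[([493, 29, 18, 34, 475], [501.6, 45.2], [[256.7, 515.4, 35.0]]), ([497, 63, 16, 30, 269], [503.1, 77.5], [[286.0, 516.8, 35.0]]), ([499, 94, 15, 35, 501], [506.2, 110.5], [[314.5, 521.8, 35.0]]), ([285, 168, 15, 28, 392], [291.9, 181.0], [[387.6, 339.4, 35.0]]), ([285, 223, 12, 25, 266], [290.7, 234.9], [[429.9, 340.4, 35.0]])]
```

View pics/w3.png

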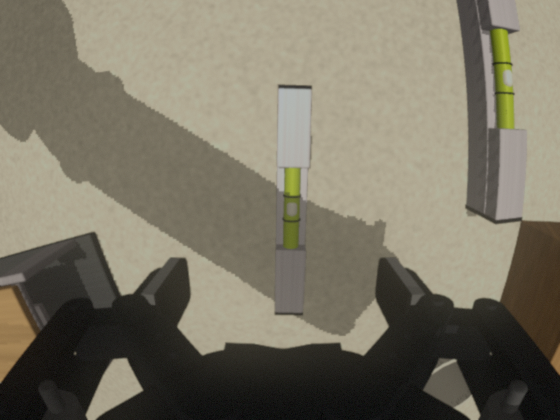

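The level's vial is centred at about (291,208), which is x≈408.5, y≈340, consistent with the ends at rows 87 and 313. I'll go down and grip.

play_rows --commands '[{"ax":0,"ay":0,"az":0,"dx":-4,"dy":7,"dz":-20,"gripper":0},{"ax":0,"ay":0,"az":0,"dx":0,"dy":0,"dz":-30,"gripper":0},{"ax":0,"ay":0,"az":0,"dx":0,"dy":0,"dz":-30,"gripper":0},{"ax":0,"ay":0,"az":0,"dx":0,"dy":0,"dz":-25,"gripper":0},{"ax":0,"ay":0,"az":0,"dx":0,"dy":0,"dz":-13,"gripper":0},{"ax":0,"ay":0,"az":0,"dx":0,"dy":0,"dz":0,"gripper":0},{"ax":0,"ay":0,"az":0,"dx":0,"dy":0,"dz":0,"gripper":100},{"ax":0,"ay":0,"az":0,"dx":0,"dy":0,"dz":0,"gripper":150}]'

```text
time_s: 4.25
position: [408.6, 340.9, 13.9]
tcp_rot: [[-0.999, -0.04, 0.002], [-0.04, 0.999, 0.001], [-0.002, 0.001, -1.0]]
force: [-0.6, -0.5, 0.5]
grip_width: 0.694
finger_force: 0.0
```

play_rows --commands '[{"ax":0,"ay":0,"az":0,"dx":0,"dy":0,"dz":0,"gripper":200},{"ax":0,"ay":0,"az":0,"dx":0,"dy":0,"dz":0,"gripper":255},{"ax":0,"ay":0,"az":0,"dx":0,"dy":0,"dz":0,"gripper":255},{"ax":0,"ay":0,"az":0,"dx":0,"dy":0,"dz":0,"gripper":255},{"ax":0,"ay":0,"az":0,"dx":0,"dy":0,"dz":0,"gripper":255},{"ax":0,"ay":0,"az":0,"dx":0,"dy":0,"dz":0,"gripper":255},{"ax":0,"ay":0,"az":0,"dx":0,"dy":0,"dz":0,"gripper":255},{"ax":0,"ay":0,"az":0,"dx":0,"dy":0,"dz":0,"gripper":255}]'

```text
time_s: 5.05
position: [408.4, 340.3, 13.4]
tcp_rot: [[-0.999, -0.04, 0.001], [-0.04, 0.999, 0.0], [-0.001, 0.0, -1.0]]
force: [-1.1, -2.4, 6.2]
grip_width: 0.267
finger_force: 59.6
```

play_rows --commands '[{"ax":0,"ay":0,"az":0,"dx":0,"dy":0,"dz":40,"gripper":255},{"ax":0,"ay":0,"az":0,"dx":0,"dy":0,"dz":40,"gripper":255},{"ax":0,"ay":0,"az":0,"dx":0,"dy":0,"dz":40,"gripper":255},{"ax":0,"ay":0,"az":-0.14,"dx":10,"dy":-20,"dz":30,"gripper":255},{"ax":0,"ay":0,"az":-0.14,"dx":15,"dy":-33,"dz":20,"gripper":255},{"ax":0,"ay":0,"az":-0.14,"dx":15,"dy":-33,"dz":20,"gripper":255},{"ax":0,"ay":0,"az":-0.14,"dx":15,"dy":-33,"dz":10,"gripper":255},{"ax":0,"ay":0,"az":-0.14,"dx":15,"dy":-33,"dz":0,"gripper":255}]'

```text
time_s: 5.85
position: [478.7, 187.1, 214.2]
tcp_rot: [[-0.787, 0.617, 0.003], [0.617, 0.787, 0.0], [-0.002, 0.002, -1.0]]
force: [0.1, -0.1, -3.0]
grip_width: 0.263
finger_force: 59.7
```

play_rows --commands '[{"ax":0,"ay":0,"az":-0.14,"dx":15,"dy":-33,"dz":0,"gripper":255},{"ax":0,"ay":0,"az":-0.14,"dx":15,"dy":-33,"dz":0,"gripper":255},{"ax":0,"ay":0,"az":-0.14,"dx":15,"dy":-33,"dz":0,"gripper":255},{"ax":0,"ay":0,"az":-0.14,"dx":15,"dy":-33,"dz":0,"gripper":255},{"ax":0,"ay":0,"az":-0.07,"dx":15,"dy":-33,"dz":0,"gripper":255},{"ax":0,"ay":0,"az":0,"dx":5,"dy":-10,"dz":0,"gripper":255},{"ax":0,"ay":0,"az":0,"dx":0,"dy":0,"dz":0,"gripper":255},{"ax":0,"ay":0,"az":0,"dx":0,"dy":0,"dz":0,"gripper":255}]'

```text
time_s: 6.65
position: [557.3, 14.4, 212.2]
tcp_rot: [[-0.279, 0.96, -0.001], [0.96, 0.279, 0.001], [0.001, -0.001, -1.0]]
force: [-0.1, 1.0, -3.8]
grip_width: 0.263
finger_force: 59.8
```

Run:
```python
from h import *
np.set_printoptions(suppress=True,precision=3)
s=read_state();print(s['position'],s['tcp_rot'],s['joint_positions'])
w=save('wrist','w4.png')[:,:,::-1]
b=cv2.imread('pics/b.png')
o=np.zeros((600,800,3),np.uint8);o[:420,:560]=w
o[240:600,440:800]=cv2.resize(b[195:285,240:330],(360,360),interpolation=2)
cv2.imwrite('pics/d.png',o)
```

```text
[557.25   14.364 212.205] [[-0.279  0.96  -0.001]
 [ 0.96   0.279  0.001]
 [ 0.001 -0.001 -1.   ]] [ 22.039  17.22  -33.091  89.85    9.529  75.833   3.981]
```

View pics/d.png

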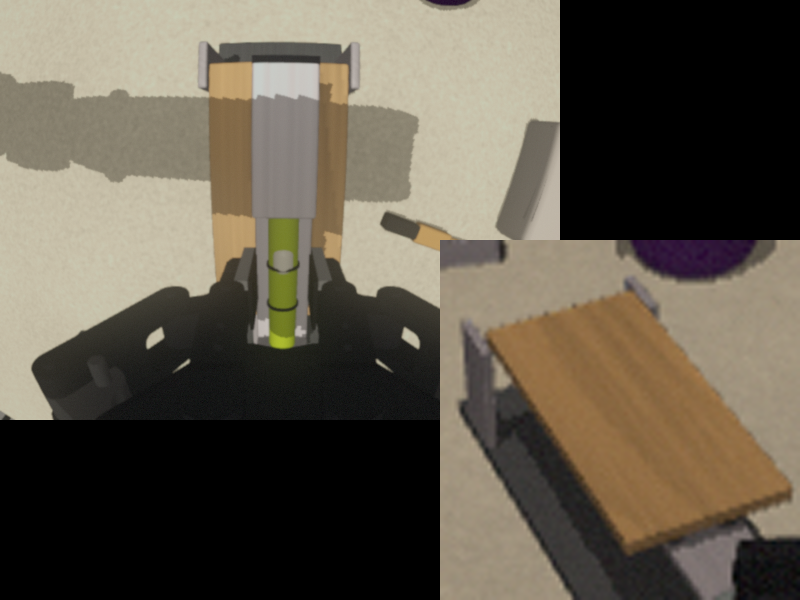

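The wrist view shows the board's far corners at (209,65) and (349,65), with the level held square between its edges and the bubble visible between the fingers. The side crop gives the four board corners.

Run:
```python
from h import *
np.set_printoptions(suppress=True,precision=1)
s=read_state()
D=back('side',[(252.5,218.75),(288,207.5),(327.5,257.5),(287,271.25)],100);D2=back('scene',[(272.9,203),(308,211.3),(286.3,266.4),(246.6,256.7)],100)
for d in(D,D2):
    e=d[:2].mean(0)-d[2:].mean(0);print(d,d.mean(0),np.linalg.norm(e),np.degrees(np.arctan2(e[1],e[0])))
W=wback([(209,65),(349,65),(213,235),(341,235)],100,s);print(W)
for a,b in((0,2),(1,3)):
    e=W[a]-W[b];print(np.degrees(np.arctan2(e[1],e[0])))
f=W[:2].mean(0);print('far mid',f,'width',np.linalg.norm(W[0]-W[1]))
for a in(106,):
    u=np.array([np.cos(np.radians(a)),np.sin(np.radians(a)),0]);print('mid',f-110*u)
R=np.array(s['tcp_rot']);print(np.degrees(np.arctan2(R[1,0],R[0,0])))
```

```text
[[ 474.   101.9  100. ]
 [ 575.8  135.9  100. ]
 [ 632.4  -76.7  100. ]
 [ 530.5 -105.5  100. ]] [553.2  13.9 100. ] 217.51462400442614 105.0757982925254
[[ 476.2  108.5  100. ]
 [ 576.8  135.2  100. ]
 [ 637.   -72.8  100. ]
 [ 536.1 -102.2  100. ]] [556.5  17.2 100. ] 217.82986186667063 105.9985989846206
[[469.  110.  100. ]
 [574.5 140.2 100. ]
 [507.1 -24.3 100. ]
 [610.4   5.9 100. ]]
105.82361115712325
104.97403889638798
far mid [521.8 125.1 100. ] width 109.67943702562276
mid [552.1  19.3 100. ]
106.26843043927529
```

play_rows --commands '[{"ax":0,"ay":0,"az":-0.008,"dx":-3,"dy":3,"dz":-25,"gripper":255},{"ax":0,"ay":0,"az":0,"dx":0,"dy":0,"dz":-25,"gripper":255},{"ax":0,"ay":0,"az":0,"dx":0,"dy":0,"dz":-25,"gripper":255},{"ax":0,"ay":0,"az":0,"dx":0,"dy":0,"dz":-15,"gripper":255},{"ax":0,"ay":0,"az":0,"dx":0,"dy":0,"dz":-2,"gripper":255},{"ax":0,"ay":0,"az":0,"dx":0,"dy":0,"dz":0,"gripper":255},{"ax":0,"ay":0,"az":0,"dx":0,"dy":0,"dz":0,"gripper":255},{"ax":0,"ay":0,"az":0,"dx":0,"dy":0,"dz":0,"gripper":255}]'

```text
time_s: 7.5
position: [555.7, 16.3, 121.8]
tcp_rot: [[-0.27, 0.963, 0.002], [0.963, 0.27, -0.0], [-0.001, 0.002, -1.0]]
force: [-0.5, -0.5, -3.3]
grip_width: 0.266
finger_force: 59.8
```

play_rows --commands '[{"ax":0,"ay":0,"az":0,"dx":0,"dy":0,"dz":-1,"gripper":255},{"ax":0,"ay":0,"az":0,"dx":0,"dy":0,"dz":0,"gripper":255},{"ax":0,"ay":0,"az":0,"dx":0,"dy":0,"dz":-1,"gripper":255},{"ax":0,"ay":0,"az":0,"dx":0,"dy":0,"dz":0,"gripper":255},{"ax":0,"ay":0,"az":0,"dx":0,"dy":0,"dz":-1,"gripper":255},{"ax":0,"ay":0,"az":0,"dx":0,"dy":0,"dz":0,"gripper":255},{"ax":0,"ay":0,"az":0,"dx":0,"dy":0,"dz":0,"gripper":255},{"ax":0,"ay":0,"az":0,"dx":0,"dy":0,"dz":0,"gripper":255}]'

```text
time_s: 8.3
position: [554.9, 16.1, 117.5]
tcp_rot: [[-0.27, 0.963, -0.0], [0.963, 0.27, 0.0], [0.0, -0.0, -1.0]]
force: [-0.5, -0.1, -3.1]
grip_width: 0.263
finger_force: 59.8
```

play_rows --commands '[{"ax":0,"ay":0,"az":0,"dx":0,"dy":0,"dz":-1,"gripper":255},{"ax":0,"ay":0,"az":0,"dx":0,"dy":0,"dz":0,"gripper":255},{"ax":0,"ay":0,"az":0,"dx":0,"dy":0,"dz":-1,"gripper":255},{"ax":0,"ay":0,"az":0,"dx":0,"dy":0,"dz":0,"gripper":255},{"ax":0,"ay":0,"az":0,"dx":0,"dy":0,"dz":0,"gripper":255},{"ax":0,"ay":0,"az":0,"dx":0,"dy":0,"dz":0,"gripper":255},{"ax":0,"ay":0,"az":0,"dx":0,"dy":0,"dz":0,"gripper":255},{"ax":0,"ay":0,"az":0,"dx":0,"dy":0,"dz":0,"gripper":255}]'

```text
time_s: 9.1
position: [554.9, 16.1, 115.5]
tcp_rot: [[-0.27, 0.963, -0.0], [0.963, 0.27, 0.0], [0.0, -0.0, -1.0]]
force: [0.3, 0.3, -2.3]
grip_width: 0.267
finger_force: 59.8
```

Contact seems to be starting, so I'll go a little further.

play_rows --commands '[{"ax":0,"ay":0,"az":0,"dx":0,"dy":0,"dz":-1,"gripper":255},{"ax":0,"ay":0,"az":0,"dx":0,"dy":0,"dz":0,"gripper":255},{"ax":0,"ay":0,"az":0,"dx":0,"dy":0,"dz":-1,"gripper":255},{"ax":0,"ay":0,"az":0,"dx":0,"dy":0,"dz":0,"gripper":255},{"ax":0,"ay":0,"az":0,"dx":0,"dy":0,"dz":0,"gripper":255},{"ax":0,"ay":0,"az":0,"dx":0,"dy":0,"dz":0,"gripper":255},{"ax":0,"ay":0,"az":0,"dx":0,"dy":0,"dz":0,"gripper":255},{"ax":0,"ay":0,"az":0,"dx":0,"dy":0,"dz":0,"gripper":255}]'

```text
time_s: 9.9
position: [554.9, 16.1, 113.5]
tcp_rot: [[-0.27, 0.963, -0.0], [0.963, 0.27, 0.0], [0.0, -0.0, -1.0]]
force: [0.6, 0.2, -3.1]
grip_width: 0.263
finger_force: 59.8
```

play_rows --commands '[{"ax":0,"ay":0,"az":0,"dx":0,"dy":0,"dz":-1,"gripper":255},{"ax":0,"ay":0,"az":0,"dx":0,"dy":0,"dz":0,"gripper":255},{"ax":0,"ay":0,"az":0,"dx":0,"dy":0,"dz":-1,"gripper":255},{"ax":0,"ay":0,"az":0,"dx":0,"dy":0,"dz":0,"gripper":255},{"ax":0,"ay":0,"az":0,"dx":0,"dy":0,"dz":0,"gripper":255},{"ax":0,"ay":0,"az":0,"dx":0,"dy":0,"dz":0,"gripper":255},{"ax":0,"ay":0,"az":0,"dx":0,"dy":0,"dz":0,"gripper":255},{"ax":0,"ay":0,"az":0,"dx":0,"dy":0,"dz":0,"gripper":255}]'

```text
time_s: 10.7
position: [555.2, 16.0, 112.5]
tcp_rot: [[-0.269, 0.963, 0.001], [0.963, 0.269, -0.0], [-0.001, 0.001, -1.0]]
force: [-4.8, -1.2, 7.9]
grip_width: 0.267
finger_force: 61.1
```

play_rows --commands '[{"ax":0,"ay":0,"az":0,"dx":0,"dy":0,"dz":0,"gripper":150},{"ax":0,"ay":0,"az":0,"dx":0,"dy":0,"dz":0,"gripper":100},{"ax":0,"ay":0,"az":0,"dx":0,"dy":0,"dz":0,"gripper":60},{"ax":0,"ay":0,"az":0,"dx":0,"dy":0,"dz":0,"gripper":60},{"ax":0,"ay":0,"az":0,"dx":0,"dy":0,"dz":10,"gripper":60},{"ax":0,"ay":0,"az":0,"dx":0,"dy":0,"dz":25,"gripper":60},{"ax":0,"ay":0,"az":0,"dx":0,"dy":0,"dz":30,"gripper":60},{"ax":0,"ay":0,"az":0,"dx":0,"dy":0,"dz":0,"gripper":60}]'

```text
time_s: 11.5
position: [557.3, 16.7, 181.5]
tcp_rot: [[-0.27, 0.963, 0.007], [0.963, 0.27, 0.0], [-0.002, 0.007, -1.0]]
force: [0.2, 1.1, 0.4]
grip_width: 0.761
finger_force: 0.0
```

play_rows --commands '[{"ax":0,"ay":0,"az":0,"dx":8,"dy":-30,"dz":0,"gripper":255},{"ax":0,"ay":0,"az":0,"dx":9,"dy":-30,"dz":0,"gripper":255},{"ax":0,"ay":0,"az":0,"dx":0,"dy":0,"dz":0,"gripper":255},{"ax":0,"ay":0,"az":0,"dx":0,"dy":0,"dz":0,"gripper":255},{"ax":0,"ay":0,"az":0,"dx":0,"dy":0,"dz":0,"gripper":255},{"ax":0,"ay":0,"az":0,"dx":0,"dy":0,"dz":0,"gripper":255},{"ax":0,"ay":0,"az":0,"dx":0,"dy":0,"dz":0,"gripper":255},{"ax":0,"ay":0,"az":0,"dx":0,"dy":0,"dz":0,"gripper":255}]'

```text
time_s: 12.3
position: [571.8, -43.3, 176.6]
tcp_rot: [[-0.271, 0.963, 0.0], [0.963, 0.271, 0.0], [0.0, 0.0, -1.0]]
force: [1.0, -0.8, -0.1]
grip_width: 0.003
finger_force: 0.0
```

Run:
```python
from h import *
np.set_printoptions(suppress=True,precision=3)
s=read_state();print(s['position'],s['force'],s['grip_width'],s['joint_positions'])
w=save('wrist','w5.png')
```

```text
[571.811 -43.292 176.586] [ 0.979 -0.839 -0.1  ] 0.0028104188124289217 [ 25.546  20.32  -30.971  90.447  10.812  72.234   8.542]
```

View pics/w5.png

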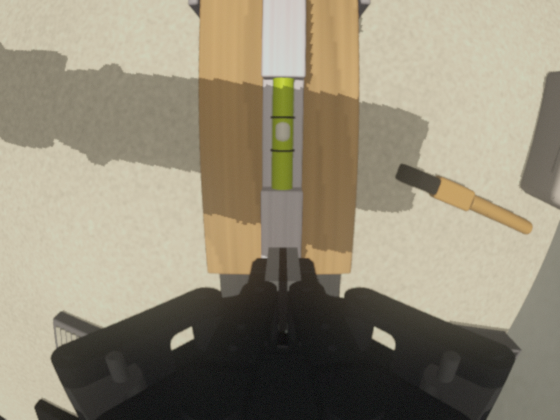

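The level lies straight and centred on the board, whose edges are at columns 203 and 358, with the level at 284. The fingers (283,255) are over its foot end, and the bubble is at (283,131) between rings at rows 117 and 151.

play_rows --commands '[{"ax":0,"ay":0,"az":0,"dx":0,"dy":0,"dz":-15,"gripper":255},{"ax":0,"ay":0,"az":0,"dx":0,"dy":0,"dz":-13,"gripper":255},{"ax":0,"ay":0,"az":0,"dx":0,"dy":0,"dz":-4,"gripper":255},{"ax":0,"ay":0,"az":0,"dx":0,"dy":0,"dz":-2,"gripper":255},{"ax":0,"ay":0,"az":0,"dx":0,"dy":0,"dz":-2,"gripper":255},{"ax":0,"ay":0,"az":0,"dx":0,"dy":0,"dz":0,"gripper":255},{"ax":0,"ay":0,"az":0,"dx":0,"dy":0,"dz":0,"gripper":255},{"ax":0,"ay":0,"az":0,"dx":0,"dy":0,"dz":0,"gripper":255}]'

```text
time_s: 13.15
position: [572.1, -43.9, 140.9]
tcp_rot: [[-0.27, 0.963, 0.001], [0.963, 0.27, -0.0], [-0.0, 0.001, -1.0]]
force: [0.5, -0.3, 0.7]
grip_width: 0.004
finger_force: 0.0
```

play_rows --commands '[{"ax":0,"ay":0,"az":0,"dx":0,"dy":0,"dz":-1,"gripper":255},{"ax":0,"ay":0,"az":0,"dx":0,"dy":0,"dz":-1,"gripper":255},{"ax":0,"ay":0,"az":0,"dx":0,"dy":0,"dz":0,"gripper":255},{"ax":0,"ay":0,"az":0,"dx":0,"dy":0,"dz":0,"gripper":255},{"ax":0,"ay":0,"az":0,"dx":0,"dy":0,"dz":0,"gripper":255},{"ax":0,"ay":0,"az":0,"dx":0,"dy":0,"dz":0,"gripper":255},{"ax":0,"ay":0,"az":0,"dx":0,"dy":0,"dz":0,"gripper":255},{"ax":0,"ay":0,"az":0,"dx":0,"dy":0,"dz":0,"gripper":255}]'

```text
time_s: 13.95
position: [572.1, -44.1, 138.6]
tcp_rot: [[-0.269, 0.963, 0.0], [0.963, 0.269, -0.0], [-0.0, 0.0, -1.0]]
force: [0.9, -2.5, 4.2]
grip_width: -0.004
finger_force: 1.9
```

play_rows --commands '[{"ax":0,"ay":0,"az":0,"dx":0,"dy":0,"dz":-1,"gripper":255},{"ax":0,"ay":0,"az":0,"dx":0,"dy":0,"dz":0,"gripper":255},{"ax":0,"ay":0,"az":0,"dx":0,"dy":0,"dz":-1,"gripper":255},{"ax":0,"ay":0,"az":0,"dx":0,"dy":0,"dz":0,"gripper":255},{"ax":0,"ay":0,"az":0,"dx":0,"dy":0,"dz":0,"gripper":255},{"ax":0,"ay":0,"az":0,"dx":0,"dy":0,"dz":0,"gripper":255},{"ax":0,"ay":0,"az":0,"dx":0,"dy":0,"dz":0,"gripper":255},{"ax":0,"ay":0,"az":0,"dx":0,"dy":0,"dz":0,"gripper":255}]'

```text
time_s: 14.75
position: [571.9, -43.9, 136.5]
tcp_rot: [[-0.27, 0.963, -0.0], [0.963, 0.27, -0.0], [-0.0, -0.0, -1.0]]
force: [2.3, -4.1, 5.6]
grip_width: 0.002
finger_force: 2.3
```

play_rows --commands '[{"ax":0,"ay":0,"az":0,"dx":0,"dy":0,"dz":-1,"gripper":255},{"ax":0,"ay":0,"az":0,"dx":0,"dy":0,"dz":0,"gripper":255},{"ax":0,"ay":0,"az":0,"dx":0,"dy":0,"dz":-1,"gripper":255},{"ax":0,"ay":0,"az":0,"dx":0,"dy":0,"dz":0,"gripper":255},{"ax":0,"ay":0,"az":0,"dx":0,"dy":0,"dz":0,"gripper":255},{"ax":0,"ay":0,"az":0,"dx":0,"dy":0,"dz":0,"gripper":255},{"ax":0,"ay":0,"az":0,"dx":0,"dy":0,"dz":0,"gripper":255},{"ax":0,"ay":0,"az":0,"dx":0,"dy":0,"dz":0,"gripper":255}]'

```text
time_s: 15.55
position: [572.3, -43.9, 135.7]
tcp_rot: [[-0.27, 0.963, 0.001], [0.963, 0.27, -0.0], [-0.001, 0.001, -1.0]]
force: [-0.5, -4.1, 12.3]
grip_width: 0.0
finger_force: 6.5
```

play_rows --commands '[{"ax":0,"ay":0,"az":0,"dx":0,"dy":0,"dz":0,"gripper":255},{"ax":0,"ay":0,"az":0,"dx":0,"dy":0,"dz":0,"gripper":255},{"ax":0,"ay":0,"az":0,"dx":0,"dy":0,"dz":0,"gripper":255},{"ax":0,"ay":0,"az":0,"dx":0,"dy":0,"dz":0,"gripper":255},{"ax":0,"ay":0,"az":0,"dx":0,"dy":0,"dz":0,"gripper":255},{"ax":0,"ay":0,"az":0,"dx":0,"dy":0,"dz":0,"gripper":255},{"ax":0,"ay":0,"az":0,"dx":0,"dy":0,"dz":0,"gripper":255},{"ax":0,"ay":0,"az":0,"dx":0,"dy":0,"dz":0,"gripper":255}]'

```text
time_s: 16.35
position: [572.3, -43.9, 135.7]
tcp_rot: [[-0.27, 0.963, 0.001], [0.963, 0.27, -0.0], [-0.001, 0.001, -1.0]]
force: [-0.2, -5.0, 13.5]
grip_width: 0.002
finger_force: 6.5
```

```bash
cat > bub.py <<'E'
from h import *
np.set_printoptions(suppress=True,precision=1)
s=read_state();print(s['position'],s['force'])
w=save('wrist','bub_%d.png'%(s['time_s']*100)).astype(int)
hsv=cv2.cvtColor(w.astype(np.uint8),cv2.COLOR_RGB2HSV)
c=w[40:240,279:288].mean(1);sat=hsv[40:240,279:288,1].mean(1)
for i in range(20,170,1): print(40+i,int(c[i].sum()/3),int(sat[i]),end=' | ')
E
python3 bub.py
```

```text
[572.3 -43.9 135.7] [-0.2 -5.  13.5]
60 214 5 | 61 211 6 | 62 196 11 | 63 166 17 | 64 130 51 | 65 138 140 | 66 153 169 | 67 156 175 | 68 158 175 | 69 158 175 | 70 157 174 | 71 158 174 | 72 158 174 | 73 157 174 | 74 157 175 | 75 158 174 | 76 158 173 | 77 158 173 | 78 158 174 | 79 158 173 | 80 157 174 | 81 153 174 | 82 147 174 | 83 142 174 | 84 137 174 | 85 122 178 | 86 109 179 | 87 106 179 | 88 105 180 | 89 106 178 | 90 106 179 | 91 105 180 | 92 106 178 | 93 106 179 | 94 106 177 | 95 106 178 | 96 106 178 | 97 106 178 | 98 105 180 | 99 106 177 | 100 106 176 | 101 113 146 | 102 132 82 | 103 147 45 | 104 153 35 | 105 154 33 | 106 154 33 | 107 154 33 | 108 154 34 | 109 153 33 | 110 153 34 | 111 153 33 | 112 153 34 | 113 152 34 | 114 149 33 | 115 147 34 | 116 148 34 | 117 152 33 | 118 153 33 | 119 152 34 | 120 151 33 | 121 149 35 | 122 146 34 | 123 143 36 | 124 138 41 | 125 128 67 | 126 115 128 | 127 106 169 | 128 104 178 | 129 104 180 | 130 104 179 | 131 104 180 | 132 104 178 | 133 104 180 | 134 104 179 | 135 103 180 | 136 104 178 | 137 104 179 | 138 103 180 | 139 104 179 | 140 104 179 | 
[... 256 characters left out ...]
160 | 160 99 176 | 161 104 176 | 162 103 179 | 163 104 178 | 164 104 176 | 165 103 178 | 166 104 177 | 167 103 178 | 168 104 176 | 169 103 178 | 170 103 177 | 171 103 177 | 172 103 177 | 173 104 176 | 174 103 177 | 175 104 175 | 176 104 175 | 177 104 175 | 178 103 176 | 179 103 176 | 180 103 176 | 181 103 175 | 182 103 176 | 183 104 175 | 184 104 175 | 185 103 176 | 186 103 176 | 187 103 177 | 188 103 175 | 189 103 175 | 190 104 174 | 191 104 174 | 192 104 173 | 193 104 173 | 194 104 174 | 195 104 172 | 196 104 173 | 197 104 173 | 198 104 172 | 199 104 173 | 200 104 172 | 201 104 171 | 202 104 170 | 203 104 172 | 204 104 170 | 205 105 152 | 206 107 97 | 207 110 45 | 208 120 27 | 209 130 24 |
```

Pressed home with 13 N, the bubble is centred at row 113.7. The rings are at about 115 and 157.7, which gives 10 mm towards the pivot end, so 25 mrad or ≈1.25 rad clockwise. The shift from the unpressed reading is 8.3 mm ≈ 0.02 rad, so the shelf was home. Next is the knob.

play_rows --commands '[{"ax":0,"ay":0,"az":0,"dx":0,"dy":0,"dz":15,"gripper":255},{"ax":0,"ay":0,"az":0,"dx":0,"dy":0,"dz":40,"gripper":255},{"ax":0,"ay":0,"az":0,"dx":8,"dy":-30,"dz":40,"gripper":150},{"ax":0,"ay":0,"az":0,"dx":10,"dy":-36,"dz":10,"gripper":60},{"ax":0,"ay":0,"az":0,"dx":10,"dy":-36,"dz":0,"gripper":60},{"ax":0,"ay":0,"az":0,"dx":10,"dy":-36,"dz":0,"gripper":60},{"ax":0,"ay":0,"az":0,"dx":10,"dy":-36,"dz":0,"gripper":60},{"ax":0,"ay":0,"az":0,"dx":0,"dy":0,"dz":0,"gripper":60}]'

```text
time_s: 17.2
position: [618.6, -223.4, 237.2]
tcp_rot: [[-0.263, 0.965, -0.003], [0.965, 0.263, -0.001], [0.0, -0.003, -1.0]]
force: [-0.7, -0.8, 0.0]
grip_width: 0.764
finger_force: 0.0
```

play_rows --commands '[{"ax":0,"ay":0,"az":0,"dx":0,"dy":0,"dz":0,"gripper":60},{"ax":0,"ay":0,"az":0,"dx":0,"dy":0,"dz":0,"gripper":60},{"ax":0,"ay":0,"az":0,"dx":0,"dy":0,"dz":0,"gripper":60},{"ax":0,"ay":0,"az":0,"dx":0,"dy":0,"dz":0,"gripper":60},{"ax":0,"ay":0,"az":0,"dx":0,"dy":0,"dz":0,"gripper":60},{"ax":0,"ay":0,"az":0,"dx":0,"dy":0,"dz":0,"gripper":60},{"ax":0,"ay":0,"az":0,"dx":0,"dy":0,"dz":0,"gripper":60},{"ax":0,"ay":0,"az":0,"dx":0,"dy":0,"dz":0,"gripper":60}]'

```text
time_s: 18.0
position: [619.7, -217.5, 239.0]
tcp_rot: [[-0.27, 0.963, -0.0], [0.963, 0.27, -0.0], [0.0, -0.0, -1.0]]
force: [-0.3, 0.0, 0.4]
grip_width: 0.764
finger_force: 0.0
```

Run:
```python
from h import *
np.set_printoptions(suppress=True,precision=3)
s=read_state();print(s['position'],s['joint_positions'],s['time_s'])
w=save('wrist','w6.png')[:,:,::-1]
g=np.clip(w[40:310,130:430].astype(float)*1.8+15,0,255).astype(np.uint8)
cv2.imwrite('pics/e.png',cv2.resize(g,None,fx=2.2,fy=2.2,interpolation=2))
```

```text
[ 619.718 -217.506  238.993] [ 33.737  28.21  -26.378  70.968  12.205  83.517  24.375] 18.0
```

View pics/e.png

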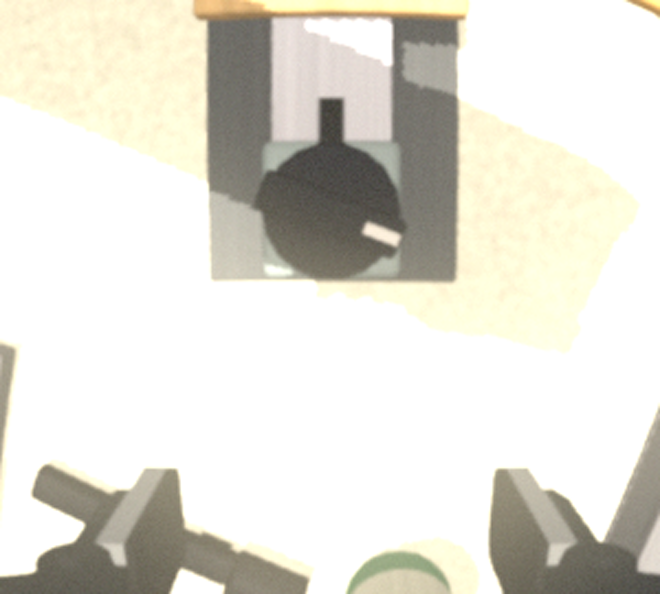

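The knob's bar is seen from above: top corners at crop (272,170), (405,222), (393,256) and (255,207), with the white mark at (382,234). The bottle top is at crop (400,575).

Run:
```python
from h import *
np.set_printoptions(suppress=True,precision=1)
s=read_state()
px=np.array([(272,170),(405,222),(393,256),(255,207)])/2.2+[130,40]
P=wback(px,146,s);print(P,P.mean(0),np.linalg.norm(P[0]-P[1]),np.linalg.norm(P[0]-P[3]))
d=(P[1]+P[2]-P[0]-P[3]);print(np.degrees(np.arctan2(d[1],d[0])))
q=np.array([(331,210),(331,210)])/2.2+[130,40];print('disc',wback(q[:1],114,s))
print('bottle',back('scene',[(234,352)],190),back('side',[(418,337)],190))
```

```text
[[ 580.1 -154.1  146. ]
 [ 626.6 -158.9  146. ]
 [ 625.9 -170.8  146. ]
 [ 577.9 -167.3  146. ]] [ 602.6 -162.8  146. ] 46.71042041956159 13.393359606912544
-5.094462390187204
disc [[ 602.2 -162.8  114. ]]
bottle [[ 712.3 -385.   190. ]] [[ 701.7 -379.7  190. ]]
```

play_rows --commands '[{"ax":0,"ay":0,"az":0.14,"dx":-3,"dy":9,"dz":-5,"gripper":90},{"ax":0,"ay":0,"az":0.14,"dx":-3,"dy":9,"dz":-5,"gripper":90},{"ax":0,"ay":0,"az":0.14,"dx":-3,"dy":9,"dz":-5,"gripper":90},{"ax":0,"ay":0,"az":0.14,"dx":-3,"dy":9,"dz":-5,"gripper":90},{"ax":0,"ay":0,"az":0.14,"dx":-3,"dy":9,"dz":-5,"gripper":90},{"ax":0,"ay":0,"az":0.14,"dx":-2,"dy":9,"dz":-5,"gripper":90},{"ax":0,"ay":0,"az":0.14,"dx":0,"dy":0,"dz":-5,"gripper":90},{"ax":0,"ay":0,"az":0.14,"dx":0,"dy":0,"dz":-5,"gripper":90}]'

```text
time_s: 18.85
position: [602.7, -163.2, 199.0]
tcp_rot: [[-0.985, 0.171, 0.0], [0.171, 0.985, -0.0], [-0.0, -0.0, -1.0]]
force: [-0.0, -0.5, 0.5]
grip_width: 0.65
finger_force: 0.0
```

play_rows --commands '[{"ax":0,"ay":0,"az":0.088,"dx":0,"dy":0,"dz":-10,"gripper":90},{"ax":0,"ay":0,"az":0,"dx":0,"dy":0,"dz":-10,"gripper":90},{"ax":0,"ay":0,"az":0,"dx":0,"dy":0,"dz":-10,"gripper":90},{"ax":0,"ay":0,"az":0,"dx":0,"dy":0,"dz":0,"gripper":90},{"ax":0,"ay":0,"az":0,"dx":0,"dy":0,"dz":0,"gripper":90},{"ax":0,"ay":0,"az":0,"dx":0,"dy":0,"dz":0,"gripper":90},{"ax":0,"ay":0,"az":0,"dx":0,"dy":0,"dz":0,"gripper":90},{"ax":0,"ay":0,"az":0,"dx":0,"dy":0,"dz":0,"gripper":90}]'

```text
time_s: 19.65
position: [603.0, -163.5, 169.4]
tcp_rot: [[-0.996, 0.09, 0.001], [0.09, 0.996, -0.0], [-0.001, -0.0, -1.0]]
force: [0.2, -0.2, 0.6]
grip_width: 0.652
finger_force: 0.0
```

play_rows --commands '[{"ax":0,"ay":0,"az":0,"dx":0,"dy":0,"dz":-20,"gripper":90},{"ax":0,"ay":0,"az":0,"dx":0,"dy":0,"dz":-20,"gripper":90},{"ax":0,"ay":0,"az":0,"dx":0,"dy":0,"dz":-8,"gripper":90},{"ax":0,"ay":0,"az":0,"dx":0,"dy":0,"dz":0,"gripper":90},{"ax":0,"ay":0,"az":0,"dx":0,"dy":0,"dz":0,"gripper":160},{"ax":0,"ay":0,"az":0,"dx":0,"dy":0,"dz":0,"gripper":200},{"ax":0,"ay":0,"az":0,"dx":0,"dy":0,"dz":0,"gripper":255},{"ax":0,"ay":0,"az":0,"dx":0,"dy":0,"dz":0,"gripper":255}]'

```text
time_s: 20.45
position: [603.4, -163.2, 122.2]
tcp_rot: [[-0.996, 0.09, 0.002], [0.09, 0.996, -0.0], [-0.002, -0.0, -1.0]]
force: [-1.6, 1.7, 5.4]
grip_width: 0.149
finger_force: 59.4
```

play_rows --commands '[{"ax":0,"ay":0,"az":0,"dx":0,"dy":0,"dz":0,"gripper":255},{"ax":0,"ay":0,"az":0,"dx":0,"dy":0,"dz":0,"gripper":255},{"ax":0,"ay":0,"az":0,"dx":0,"dy":0,"dz":0,"gripper":255},{"ax":0,"ay":0,"az":0,"dx":0,"dy":0,"dz":0,"gripper":255},{"ax":0,"ay":0,"az":0,"dx":0,"dy":0,"dz":0,"gripper":255},{"ax":0,"ay":0,"az":0,"dx":0,"dy":0,"dz":0,"gripper":255},{"ax":0,"ay":0,"az":0,"dx":0,"dy":0,"dz":0,"gripper":255},{"ax":0,"ay":0,"az":0,"dx":0,"dy":0,"dz":0,"gripper":255}]'

```text
time_s: 21.25
position: [603.4, -163.2, 122.2]
tcp_rot: [[-0.996, 0.089, 0.002], [0.089, 0.996, -0.0], [-0.002, -0.0, -1.0]]
force: [-1.1, 0.7, 5.7]
grip_width: 0.152
finger_force: 59.5
```

play_rows --commands '[{"ax":0,"ay":0,"az":-0.08,"dx":0,"dy":0,"dz":0,"gripper":255},{"ax":0,"ay":0,"az":-0.08,"dx":0,"dy":0,"dz":0,"gripper":255},{"ax":0,"ay":0,"az":-0.08,"dx":0,"dy":0,"dz":0,"gripper":255},{"ax":0,"ay":0,"az":-0.08,"dx":0,"dy":0,"dz":0,"gripper":255},{"ax":0,"ay":0,"az":-0.08,"dx":0,"dy":0,"dz":0,"gripper":255},{"ax":0,"ay":0,"az":-0.08,"dx":0,"dy":0,"dz":0,"gripper":255},{"ax":0,"ay":0,"az":-0.08,"dx":0,"dy":0,"dz":0,"gripper":255},{"ax":0,"ay":0,"az":-0.08,"dx":0,"dy":0,"dz":0,"gripper":255}]'

```text
time_s: 22.05
position: [603.1, -163.8, 122.2]
tcp_rot: [[-0.743, 0.669, 0.001], [0.669, 0.743, -0.001], [-0.002, 0.0, -1.0]]
force: [-2.5, -0.7, 6.2]
grip_width: 0.154
finger_force: 59.6
```

play_rows --commands '[{"ax":0,"ay":0,"az":-0.08,"dx":0,"dy":0,"dz":0,"gripper":255},{"ax":0,"ay":0,"az":-0.08,"dx":0,"dy":0,"dz":0,"gripper":255},{"ax":0,"ay":0,"az":-0.08,"dx":0,"dy":0,"dz":0,"gripper":255},{"ax":0,"ay":0,"az":-0.08,"dx":0,"dy":0,"dz":0,"gripper":255},{"ax":0,"ay":0,"az":-0.08,"dx":0,"dy":0,"dz":0,"gripper":255},{"ax":0,"ay":0,"az":-0.08,"dx":0,"dy":0,"dz":0,"gripper":255},{"ax":0,"ay":0,"az":-0.08,"dx":0,"dy":0,"dz":0,"gripper":255},{"ax":0,"ay":0,"az":-0.06,"dx":0,"dy":0,"dz":0,"gripper":255}]'

```text
time_s: 22.85
position: [602.7, -164.0, 122.2]
tcp_rot: [[-0.216, 0.976, 0.0], [0.976, 0.216, -0.001], [-0.001, 0.0, -1.0]]
force: [-5.0, -0.7, 7.7]
grip_width: 0.151
finger_force: 59.8
```

play_rows --commands '[{"ax":0,"ay":0,"az":0,"dx":0,"dy":0,"dz":0,"gripper":255},{"ax":0,"ay":0,"az":0,"dx":0,"dy":0,"dz":0,"gripper":255},{"ax":0,"ay":0,"az":0,"dx":0,"dy":0,"dz":0,"gripper":255},{"ax":0,"ay":0,"az":0,"dx":0,"dy":0,"dz":0,"gripper":255},{"ax":0,"ay":0,"az":0,"dx":0,"dy":0,"dz":0,"gripper":150},{"ax":0,"ay":0,"az":0,"dx":0,"dy":0,"dz":0,"gripper":110},{"ax":0,"ay":0,"az":0,"dx":0,"dy":0,"dz":0,"gripper":90},{"ax":0,"ay":0,"az":0,"dx":0,"dy":0,"dz":0,"gripper":90}]'

```text
time_s: 23.65
position: [602.7, -163.5, 120.8]
tcp_rot: [[-0.219, 0.976, -0.0], [0.976, 0.219, 0.0], [0.0, -0.0, -1.0]]
force: [-0.2, -1.3, -0.1]
grip_width: 0.649
finger_force: 0.0
```

play_rows --commands '[{"ax":0,"ay":0,"az":0,"dx":0,"dy":0,"dz":20,"gripper":90},{"ax":0,"ay":0,"az":0,"dx":0,"dy":0,"dz":30,"gripper":90},{"ax":0,"ay":0,"az":0.055,"dx":0,"dy":0,"dz":20,"gripper":90},{"ax":0,"ay":0,"az":0,"dx":-7,"dy":30,"dz":0,"gripper":255},{"ax":0,"ay":0,"az":0,"dx":-7,"dy":30,"dz":0,"gripper":255},{"ax":0,"ay":0,"az":0,"dx":-8,"dy":30,"dz":0,"gripper":255},{"ax":0,"ay":0,"az":0,"dx":-8,"dy":30,"dz":0,"gripper":255},{"ax":0,"ay":0,"az":0,"dx":0,"dy":0,"dz":0,"gripper":255}]'

```text
time_s: 24.45
position: [572.0, -37.4, 191.5]
tcp_rot: [[-0.28, 0.96, 0.0], [0.96, 0.28, 0.002], [0.002, 0.001, -1.0]]
force: [0.3, 0.0, -0.0]
grip_width: -0.003
finger_force: 0.0
```

play_rows --commands '[{"ax":0,"ay":0,"az":0,"dx":0,"dy":0,"dz":0,"gripper":255},{"ax":0,"ay":0,"az":0,"dx":0,"dy":0,"dz":-20,"gripper":255},{"ax":0,"ay":0,"az":0,"dx":0,"dy":0,"dz":-18,"gripper":255},{"ax":0,"ay":0,"az":0,"dx":0,"dy":0,"dz":-4,"gripper":255},{"ax":0,"ay":0,"az":0,"dx":0,"dy":0,"dz":0,"gripper":255},{"ax":0,"ay":0,"az":0,"dx":0,"dy":0,"dz":0,"gripper":255},{"ax":0,"ay":0,"az":0,"dx":0,"dy":0,"dz":0,"gripper":255},{"ax":0,"ay":0,"az":0,"dx":0,"dy":0,"dz":0,"gripper":255}]'

```text
time_s: 25.25
position: [573.2, -43.6, 149.8]
tcp_rot: [[-0.272, 0.962, 0.001], [0.962, 0.272, -0.0], [-0.0, 0.001, -1.0]]
force: [-0.3, 0.2, 0.3]
grip_width: -0.0
finger_force: 0.0
```

Now press: expected contact is ≈144 and home ≈140.

play_rows --commands '[{"ax":0,"ay":0,"az":0,"dx":0,"dy":0,"dz":-3,"gripper":255},{"ax":0,"ay":0,"az":0,"dx":0,"dy":0,"dz":-2,"gripper":255},{"ax":0,"ay":0,"az":0,"dx":0,"dy":0,"dz":-2,"gripper":255},{"ax":0,"ay":0,"az":0,"dx":0,"dy":0,"dz":-1,"gripper":255},{"ax":0,"ay":0,"az":0,"dx":0,"dy":0,"dz":-1,"gripper":255},{"ax":0,"ay":0,"az":0,"dx":0,"dy":0,"dz":-1,"gripper":255},{"ax":0,"ay":0,"az":0,"dx":0,"dy":0,"dz":0,"gripper":255},{"ax":0,"ay":0,"az":0,"dx":0,"dy":0,"dz":0,"gripper":255}]'

```text
time_s: 26.05
position: [573.4, -44.4, 140.2]
tcp_rot: [[-0.272, 0.962, 0.002], [0.962, 0.272, -0.001], [-0.002, 0.001, -1.0]]
force: [-1.0, -2.9, 9.2]
grip_width: -0.001
finger_force: 4.7
```

play_rows --commands '[{"ax":0,"ay":0,"az":0,"dx":0,"dy":0,"dz":-1,"gripper":255},{"ax":0,"ay":0,"az":0,"dx":0,"dy":0,"dz":0,"gripper":255},{"ax":0,"ay":0,"az":0,"dx":0,"dy":0,"dz":0,"gripper":255},{"ax":0,"ay":0,"az":0,"dx":0,"dy":0,"dz":0,"gripper":255},{"ax":0,"ay":0,"az":0,"dx":0,"dy":0,"dz":0,"gripper":255},{"ax":0,"ay":0,"az":0,"dx":0,"dy":0,"dz":0,"gripper":255},{"ax":0,"ay":0,"az":0,"dx":0,"dy":0,"dz":0,"gripper":255},{"ax":0,"ay":0,"az":0,"dx":0,"dy":0,"dz":0,"gripper":255}]'

```text
time_s: 26.85
position: [573.7, -44.3, 139.9]
tcp_rot: [[-0.272, 0.962, 0.003], [0.962, 0.272, -0.001], [-0.002, 0.002, -1.0]]
force: [-2.4, -3.7, 15.3]
grip_width: 0.002
finger_force: 7.2
```

play_rows --commands '[{"ax":0,"ay":0,"az":0,"dx":0,"dy":0,"dz":0,"gripper":255},{"ax":0,"ay":0,"az":0,"dx":0,"dy":0,"dz":0,"gripper":255},{"ax":0,"ay":0,"az":0,"dx":0,"dy":0,"dz":0,"gripper":255},{"ax":0,"ay":0,"az":0,"dx":0,"dy":0,"dz":0,"gripper":255},{"ax":0,"ay":0,"az":0,"dx":0,"dy":0,"dz":0,"gripper":255},{"ax":0,"ay":0,"az":0,"dx":0,"dy":0,"dz":0,"gripper":255},{"ax":0,"ay":0,"az":0,"dx":0,"dy":0,"dz":0,"gripper":255},{"ax":0,"ay":0,"az":0,"dx":0,"dy":0,"dz":0,"gripper":255}]'

```text
time_s: 27.65
position: [573.7, -44.3, 140.0]
tcp_rot: [[-0.272, 0.962, 0.003], [0.962, 0.272, -0.001], [-0.002, 0.002, -1.0]]
force: [-3.4, -3.0, 14.7]
grip_width: 0.004
finger_force: 7.2
```

```bash
python3 bub.py; cp pics/bub_2[67]*.png pics/f.png
```

```text
[573.7 -44.3 140. ] [-3.4 -3.  14.7]
60 131 38 | 61 134 120 | 62 149 166 | 63 152 179 | 64 152 179 | 65 152 179 | 66 152 178 | 67 152 179 | 68 152 178 | 69 152 179 | 70 152 178 | 71 152 178 | 72 153 177 | 73 152 178 | 74 152 178 | 75 152 179 | 76 152 177 | 77 153 177 | 78 153 177 | 79 151 177 | 80 145 179 | 81 131 180 | 82 115 180 | 83 107 179 | 84 105 178 | 85 105 178 | 86 105 180 | 87 105 179 | 88 106 177 | 89 105 178 | 90 105 178 | 91 105 178 | 92 105 179 | 93 106 178 | 94 105 177 | 95 105 178 | 96 105 178 | 97 105 178 | 98 105 178 | 99 105 178 | 100 105 177 | 101 104 179 | 102 105 176 | 103 105 178 | 104 105 178 | 105 105 177 | 106 105 177 | 107 104 176 | 108 99 174 | 109 82 160 | 110 56 120 | 111 63 127 | 112 89 169 | 113 102 176 | 114 104 178 | 115 104 177 | 116 104 179 | 117 104 177 | 118 106 172 | 119 112 146 | 120 126 96 | 121 140 58 | 122 147 42 | 123 150 37 | 124 151 34 | 125 150 35 | 126 150 34 | 127 150 34 | 128 150 34 | 129 149 34 | 130 150 35 | 131 149 34 | 132 149 33 | 133 149 34 | 134 149 34 | 135 149 34 | 136 149 34 | 137 148 34 | 138 146 35 | 139 144 36 | 140 140 3
[... 254 characters left out ...]
02 177 | 160 102 177 | 161 103 175 | 162 103 177 | 163 103 176 | 164 103 175 | 165 103 175 | 166 102 176 | 167 103 175 | 168 103 174 | 169 103 175 | 170 102 175 | 171 103 175 | 172 102 175 | 173 103 174 | 174 102 174 | 175 103 175 | 176 103 174 | 177 102 175 | 178 103 174 | 179 103 174 | 180 103 174 | 181 103 174 | 182 103 172 | 183 103 173 | 184 102 173 | 185 102 175 | 186 103 172 | 187 103 172 | 188 102 174 | 189 103 172 | 190 103 172 | 191 103 173 | 192 102 173 | 193 103 173 | 194 103 172 | 195 103 172 | 196 103 170 | 197 103 172 | 198 102 172 | 199 103 170 | 200 104 159 | 201 105 112 | 202 109 51 | 203 118 29 | 204 129 23 | 205 134 23 | 206 136 22 | 207 136 22 | 208 136 22 | 209 136 22 |
```

View pics/f.png

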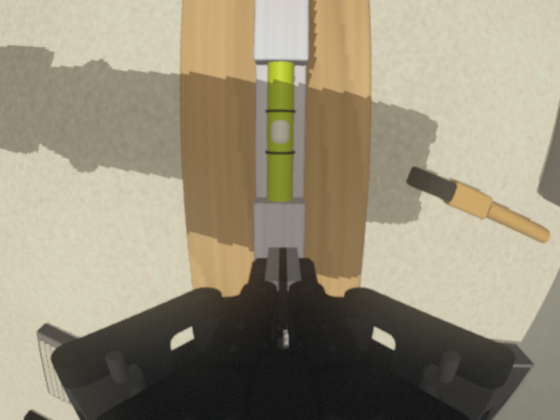

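The bubble is centred at row 131.5, midway between the rings at 110.3 and 152.7. The fingers are pressing the foot end with about 15 N. Handing in.

```bash
python3 -c "
from rig import sign_off
print(sign_off())"
```

```text
the job is handed in; nothing more can be done
None
```

I handed the job in with the bubble centred between its lines: the level lies in the middle of the shelf, the knob is turned about 1.26 rad clockwise, and the arm is still pressing the foot end down with about 15 N.

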